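# Rock the stuck tube block out of the block heater

### The job

On the block heater, swing the clear guard open to about a right angle so that the tube block is uncovered. The block sits tight: take it by its bridge handle and rock it side to side (towards the console and away from it, several times) until it works free, without lifting, tipping or dragging the heater or disturbing the jar, bottle and tube rack. Finish holding the block in the gripper, level and just clear above its well.

Things in the scene. Friction and masses are not known exactly. Their poses are not given: they have to be found in the camera images.
- heater: dry-block heater: cream box on rubber feet, 220 (x) x 280 (y) mm, about 3 kg, loose on the bench. Origin: centre of its underside. Its front (-x) faces the robot, +y is its left. Steel deck 80 mm up; console on the deck at y 60 to 138, x -65 to 100 mm, up to 130 mm high. An upward pull that draws the tight block straight out (about 40 N) lifts or tips the heater
- well (a point): centre of the well's mouth, level with the deck, at (-10, -35, 80) mm in the heater's frame. The well is 79 mm (x) by 59 mm (y), 32 mm deep
- clamp_left: sprung copper plate in the well's +y wall, 5 to 21 mm above the well's floor (origin: middle of its face). Presses the block with about 34 N (plus 3 N per mm) and resists about 20 N of slip, varying. Tilt the block and one side slides up while the other side's plate holds: each swing gains a few mm; 21 mm above its seat the block is free
- clamp_right: the same sprung plate in the well's -y wall
- block: aluminium tube block with two rows of holes, 76 (x) x 54 (y) x 50 mm high, about 0.45 kg, seated in the well, axes along the heater's. Origin: centre of its underside (48 mm above the bench when seated). It stands 18 mm out of the deck and when seated can lean about 0.15 rad either way in y
- block_grip (a point): centre of the block's bridge handle: flat steel bar 64 mm long (block's x), 12 mm thick (y), 16 mm high, on two posts; 82 mm above the block's underside, 130 mm above the bench when seated; 24 mm free below the bar. Grip it across its thickness (y), from above
- guard (a joint): angle of the clear guard (front, right and top panes; top 154 mm above the bench) about an upright pin at the heater's rear right: 0 closed over the block, growing anticlockwise seen from above as it swings to the heater's right, stop at 1.75 rad. Stays where left; the hinge takes about 0.12 N m. May start ajar
- guard_handle (a point): point on the axis of the guard's handle, 130 mm above the bench: an upright round steel rod 12 mm in diameter, 92 to 150 mm above the bench, 30 mm in front of the guard's front pane, joined to it by an arm at its foot (97 mm up)
- guard_hinge (a point): point on the guard's upright hinge pin, 130 mm above the bench, 247 mm from the handle rod
- jar: bystander: small whitish sample jar, 64 mm in diameter, 85 mm high, origin under its centre
- bottle: bystander: amber bottle, 68 mm in diameter, 150 mm high, origin under its centre
- rack: bystander: white tube rack with capped tubes, 60 x 160 mm, 72 mm high, origin under its centre
Mind the look-alikes: they are no part of the job. Several things have the shape of the block; the one meant has the colours described above.

How it is judged:
By the outcome, as a careful person would: the job done as asked, in the order asked, and still so for the second after the job is handed in, while the arm keeps its last pose, push and grip.
It also fails if it takes over 61 s, if anything falls off the work surface, if the arm or the gripper's body presses on something with over 40 N, if the wrist force passes 120 N, or if a joint passes its speed limit or range.

### The arm

A 6-joint arm with a two-finger parallel gripper is mounted at the origin on the work surface. World frame = base frame: x ahead of the robot, y to its left, z up, the work surface at z = 0. Lengths are in m, angles in degrees, forces in N, time in s.
With the tool pointing down it reaches from about 0.25 to 0.725 m from the base axis. Payload 9.7 kg.
Tool frame: the origin (TCP) lies between the finger pads; the fingertips stand bot.tcp_to_tips ahead of it and the grasp point (between the pads) lies 11 mm behind it (bot.tcp_to_tips is the distance from the TCP to the fingertips, in m); z points along the fingers, y is the line along which they close (so a half turn about z gives the same grasp; the last joint's range is limited). The gripper opens to 85 mm and grips with 20 to 120 N. Pads are 22 mm wide; open, the fingers measure 114 mm over their backs; the gripper's body (76 mm by 85 mm) begins 54 mm behind the grasp point. The pads swing forward as they close: fully open they stand 13 mm farther back than shut.
Start: joints at [75.516, 4.979, 10.078, 95.1, 0, 90], TCP at [0.138, 0.533, 0.239] pointing down, gripper open.
Joint ranges: [-179.16, 179.16], [-48.56, 103.87], [-65.8, 70.77], [-126.05, 130.52], [-82.76, 87.17], [-180, 180]. Speed limits (degrees/s): [127.2, 127.2, 147.25, 180, 180, 180].

### API

Orientations are given as [roll, pitch, yaw] about the fixed x, y, z axes, in that order (R = Rz(yaw) Ry(pitch) Rx(roll)).
In Python, from workcell import bot gives the robot as it stands. The module is installed in compiled form; this text tells all that it offers.
- The arm moves only by the tool carry_out, never from a script. Its arguments are lists of equal length, an entry for each row: "linear": the shift along the world's x, y, z normalised to -1 to 1, where 1 is 2 cm, a list of three; "rotation": the turn, a rotation vector about the world's x, y, z normalised to -1 to 1, where 1 is 8 degrees, a list of three; "grip": the closure, from -1 (fully open) to 1 (shut). In form: {"linear": [[tx, ty, tz], ...], "rotation": [[rx, ry, rz], ...], "grip": [grip, ...]}. A call has 1 to 12 rows; each row shifts and turns the commanded pose from where the row before left it; what a row does not reach is not made up. A row lasts 1/10 s, in which the tool goes at most 50 mm and 8.59 degrees, less where a joint would pass 70% of its speed; a pose out of reach is approached as far as the arm can. A call with a number of a shift or a turn outside -1 to 1 is refused whole. A call with a gripper value outside its range is refused whole. The fingers move at their own pace and stop on an object; "grip_force" is the grip in N (left out, the last holds). Time passes only in rows, so rows that do not move let the fingers close. It gives the time, the measured TCP pose, the force, the opening and the grip force at its end, in the units of the state.
- bot.get_obs(): the state, without advancing time (a new reading comes with each control period).
- bot.camera(name): name is "scene" or "top" or "wrist"; returns the picture (480x640x3 uint8, blue, green, red); there is no depth.
- bot.camera_model(name): a dict with "fx", "fy", "cx", "cy" (pixels), "camera_from_world" (4x4, takes a point from world to camera coordinates). Camera axes: x right, y up, looking along -z (the intrinsics and any distortion apply to the point x, -y, -z); pixel columns grow to the right and rows downward; lengths in m; the calibration is good to about 2 mm. A picture is of the moment at which its call begins: read the wrist's pose just before it. camera_model takes no time and is no camera call; for the wrist camera it gives the pose at the moment of the call.
- bot.job_done(): hands the job in; it is judged then, once.
The state is a dict: "time": time; "q": joint angles; "qd": joint speeds; "joint_efforts": joint torques, N m; "ee_pos": TCP position; "tcp_rot": TCP orientation; "wrist_force": force on the tool from outside, world axes, zero at the start; "torque": the same for the moment, N m; "opening": finger opening in m; "grasp_force": force on a finger pad.
Only numpy, scipy, OpenCV 4.12 (cv2) and the standard library are available. Lean on these libraries where they do the work, as an engineer would, in place of code of your own. Each camera call takes 0.05 s, during which the arm holds its last target. There are 200 camera calls.

## Working session

There is one attempt and no reset: what is moved stays moved. The work goes in short steps, Python scripts to look and compute and a tool call to move; the robot and the scene stay as the last step left them, time stands still between calls to the robot, and variables do not carry over. Pictures are saved under pics/ and viewed, at most 10 in all, crops included, and the job is handed in when it is done.

Besides the shell and the picture viewer there is one more tool, called after "Emit:" as name(argument=value, ...) on one line, values as JSON. carry_out: Moves the arm, as the interface text tells. Its arguments: {"type":"object","properties":{"linear":{"type":"array","items":{"type":"array","items":{"type":"number"}}},"rotation":{"type":"array","items":{"type":"array","items":{"type":"number"}}},"grip":{"type":"array","items":{"type":"number"}},"grip_force":{"type":"number"}},"required":["linear","rotation","grip"]}

```bash
mkdir -p pics; python3 - <<'E'
from workcell import bot
import cv2,numpy as np
o=bot.get_obs(); print(o['time'],o['ee_pos'],o['tcp_rot'],o['opening'],bot.tcp_to_tips)
for n in ("scene","top"):
    cv2.imwrite(f"pics/{n}0.png",bot.camera(n))
    m=bot.camera_model(n); print(n,{k:np.round(v,4).tolist() for k,v in m.items()})
E
```

```text
0.0 [0.13750884 0.5323038  0.23856887] [-1.79922901e+02 -6.29932798e-05  1.65514673e+02] 0.08521724762809066 0.008
scene {'fx': 576.0134, 'fy': 576.0134, 'cx': 319.6087, 'cy': 245.1658, 'camera_from_world': [[0.3974, 0.9176, -0.0055, -0.1816], [-0.6019, 0.2651, 0.7533, 0.3242], [0.6927, -0.2961, 0.6577, -2.0745], [0.0, 0.0, 0.0, 1.0]]}
top {'fx': 579.7757, 'fy': 579.7757, 'cx': 317.8795, 'cy': 234.0729, 'camera_from_world': [[0.0141, -0.9999, -0.0066, -0.0486], [0.9873, 0.0129, 0.1581, -0.6419], [-0.158, -0.0087, 0.9874, -1.5922], [0.0, 0.0, 0.0, 1.0]]}
```

View pics/scene0.png

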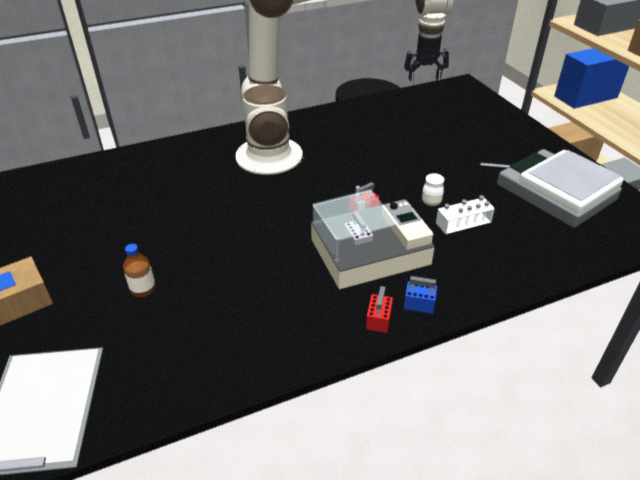

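View pics/top0.png

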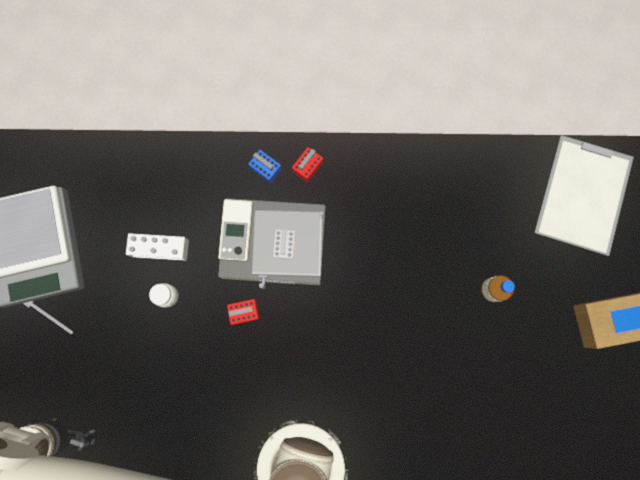

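The aluminium block is at top (285,243), under the guard. Its look-alikes are red (242,312), red (307,163) and blue (264,165), and all three sit outside the heater. The guard's handle is near (263,282). I'll check both in close crops.

```bash
python3 - <<'E'
import cv2,numpy as np
a=cv2.imread("pics/top0.png")[190:330,205:340]; b=cv2.imread("pics/scene0.png")[175:290,300:440]
a=cv2.resize(a,None,fx=4,fy=4,interpolation=cv2.INTER_CUBIC);cv2.imwrite("pics/ca.png",a)
b=cv2.resize(b,None,fx=5,fy=5,interpolation=cv2.INTER_CUBIC);cv2.imwrite("pics/cb.png",b)
E
```

```text
(no output)
```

View pics/ca.png

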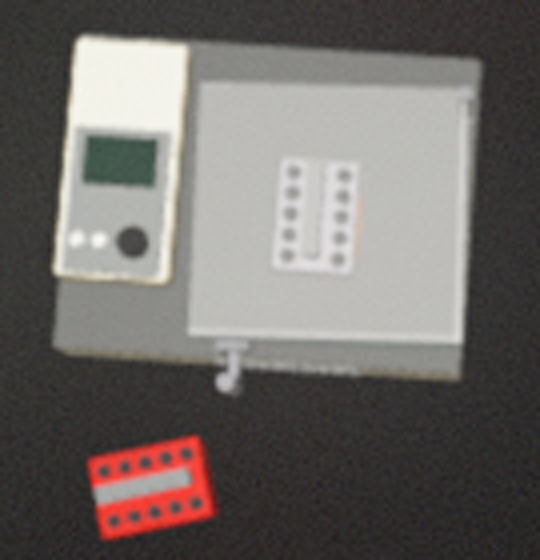

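View pics/cb.png

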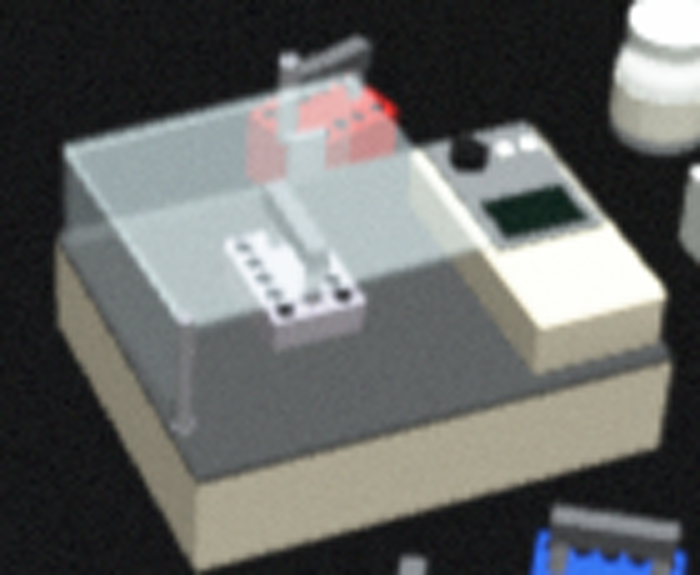

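The crops confirm the choice. The unpainted block with the steel bar is under the guard, at crop A (315,215). The handle rod's top is near crop A (225,385) and crop B (289,58). The red block near the rod stands on the bench. Next I'll triangulate.

```bash
cat > h.py <<'E'
import numpy as np
from workcell import bot
def ray(n,u,v,m=None):
    m=m or bot.camera_model(n); T=np.array(m["camera_from_world"]); R=T[:3,:3]
    d=R.T@np.array([(u-m["cx"])/m["fx"],-(v-m["cy"])/m["fy"],-1.]); return -R.T@T[:3,3], d/np.linalg.norm(d)
def plane(n,u,v,z,m=None):
    c,d=ray(n,u,v,m); return c+d*(z-c[2])/d[2]
def tri(r1,r2):
    (c1,d1),(c2,d2)=r1,r2
    s,t=np.linalg.lstsq(np.c_[d1,-d2],c2-c1,rcond=None)[0]
    p,q=c1+s*d1,c2+t*d2; return (p+q)/2,np.linalg.norm(p-q)
A=lambda x,y:(205+(x-1.5)/4,190+(y-1.5)/4)
B=lambda x,y:(300+(x-2)/5,175+(y-2)/5)
E
python3 - <<'E'
from h import *
np.set_printoptions(precision=4,suppress=True)
print('cam top',ray('top',0,0)[0])
for k,z in dict(RR=((480,60),.08),RF=((460,377),.08),LF=((56,350),.08),conRL=((78,37),.13),conRR=((188,43),.13),conFR=((167,282),.13),conFL=((54,275),.13),
  gRR=((470,86),.154),gFR=((463,342),.154),gFL=((190,335),.154),gRL=((200,83),.154),rodtop=((225,385),.15),blkRL=((283,158),.098),blkRR=((358,163),.098),blkFR=((352,273),.098),blkFL=((274,269),.098),barR=((317,160),.138),barF=((310,258),.138),red1=((90,460),.05),red2=((198,436),.05),red3=((215,515),.0),red4=((104,538),.05)).items():
    print(k,plane('top',*A(*z[0]),z[1]))
S=lambda k,b,a:print(k,*tri(ray('scene',*B(*b)),ray('top',*A(*a))))
S('rodtop',(289,56),(225,385))
S('bar rear end',(316,260),(317,163));S('bar front end',(270,188),(310,258))
S('gRR',(183,322),(470,86));S('gFR',(66,147),(463,342))
S('RR',(197,480),(480,60))
for k,b,z in (('rod',(289,56),.15),('RR',(197,480),.08),('gRR',(183,322),.154),('gFR',(66,147),.154),('RF',(58,240),.08),('LR',(668,355),.08),('pinfoot',(183,432),.08)): print('scene',k,plane('scene',*B(*b),z))
print(plane('scene',433,200,0),plane('top',160,297,.0),plane('top',156,247,.05))
E
```

```text
cam top [ 0.383  -0.0542  1.6733]
RR [ 0.7218 -0.0579  0.08  ]
RF [ 0.4995 -0.0469  0.08  ]
LF [0.5143 0.2314 0.08  ]
conRL [0.7237 0.2162 0.13  ]
conRR [0.7205 0.1411 0.13  ]
conFR [0.5567 0.1499 0.13  ]
conFL [0.5604 0.2259 0.13  ]
gRR [ 0.6882 -0.0513  0.154 ]
gFR [ 0.517  -0.0489  0.154 ]
gFL [0.5192 0.1304 0.154 ]
gRL [0.688  0.1292 0.154 ]
rodtop [0.487  0.1069 0.15  ]
blkRL [0.6473 0.077  0.098 ]
blkRR [0.6445 0.0252 0.098 ]
blkFR [0.5682 0.0278 0.098 ]
blkFL [0.5702 0.0812 0.098 ]
barR [0.6395 0.0508 0.138 ]
barF [0.5732 0.0539 0.138 ]
red1 [0.4405 0.2099 0.05  ]
red2 [0.4581 0.1352 0.05  ]
red3 [0.4045 0.1271 0.    ]
red4 [0.387  0.1981 0.05  ]
rodtop [0.4871 0.1071 0.1497] 0.0003388629844994868
bar rear end [0.6386 0.0506 0.1291] 0.0016082207454396985
bar front end [0.5738 0.054  0.1313] 0.0009059100778363305
gRR [ 0.6872 -0.0518  0.1581] 0.0010323270133344527
gFR [ 0.5177 -0.0476  0.152 ] 0.0028432434407043156
RR [ 0.7218 -0.0584  0.0788] 0.0010694833265655972
scene rod [0.4875 0.107  0.15  ]
scene RR [ 0.7228 -0.0595  0.08  ]
scene gRR [ 0.6828 -0.0502  0.154 ]
scene gFR [ 0.5207 -0.0473  0.154 ]
scene RF [ 0.5096 -0.0486  0.08  ]
scene LR [0.7367 0.218  0.08  ]
scene pinfoot [ 0.6863 -0.0508  0.08  ]
[0.4694 0.395  0.    ] [0.4614 0.4123 0.    ] [0.5997 0.4178 0.05  ]
```

Emit:
carry_out(linear=[[0.7,-0.85,0],[0.7,-0.85,0],[0.7,-0.85,0],[0.7,-0.85,0],[0.7,-0.85,0],[0.7,-0.85,0],[0.7,-0.85,0],[0.7,-0.85,0],[0.7,-0.85,0],[0.7,-0.85,0],[0.7,-0.85,0],[0.7,-0.85,0]], rotation=[[0,0,-1],[0,0,-1],[0,0,-1],[0,0,-1],[0,0,-1],[0,0,-1],[0,0,-1],[0,0,-1],[0,0,-1],[0,0,-1],[0,0,-1],[0,0,-1]], grip=[0.43,0.43,0.43,0.43,0.43,0.43,0.43,0.43,0.43,0.43,0.43,0.43])

```text
time: 1.3
ee_pos: [0.306, 0.3277, 0.239]
tcp_rot: [-180.0, 0.0, 69.2]
wrist_force: [0.2, 0.1, 0.4]
opening: 0.0242
grasp_force: 0.0
```

Emit:
carry_out(linear=[[0.7,-0.85,0],[0.7,-0.85,0],[0.7,-0.85,0],[0.7,-0.85,0],[0.7,-0.85,0],[0.7,-0.85,0],[0.7,-0.85,0],[0.7,-0.85,0],[0.7,-0.85,0],[0.7,-0.85,0],[0.7,-0.85,0],[0,0,0]], rotation=[[0,0,-1],[0,0,-1],[0,0,-1],[0,0,-1],[0,0,-1],[0,0,-1],[0,0,-1],[0,0,-1],[0,0,-1],[0,0,-1],[0,0,-1],[0,0,0]], grip=[0.43,0.43,0.43,0.43,0.43,0.43,0.43,0.43,0.43,0.43,0.43,0.43])

```text
time: 2.5
ee_pos: [0.489, -0.0231, 0.2384]
tcp_rot: [-172.9, 0.2, -6.6]
wrist_force: [-0.3, 0.1, -0.3]
opening: 0.0242
grasp_force: 0.0
```

```bash
python3 - <<'E'
from workcell import bot
o=bot.get_obs(); print({k:o[k] for k in('time','q','qd','ee_pos','tcp_rot')})
E
```

```text
{'time': 2.5, 'q': array([ -6.69094136,  -3.3326917 ,   1.34086651,  94.85270383,
         7.05352282, 179.94370557]), 'qd': array([ 5.42128236, -1.24359968, -0.80263033,  0.98106948,  0.46529776,
       -0.02583918]), 'ee_pos': array([ 0.48903772, -0.02312246,  0.238439  ]), 'tcp_rot': array([-1.72946306e+02,  1.72232777e-01, -6.63507272e+00])}
```

Emit:
carry_out(linear=[[0,0,0],[0,0,0]], rotation=[[0,0,0],[0,0,0]], grip=[0.43,0.43])

```text
time: 2.7
ee_pos: [0.4883, -0.0176, 0.2393]
tcp_rot: [-172.9, 0.1, -6.0]
wrist_force: [1.2, -0.1, -0.2]
opening: 0.0245
grasp_force: 0.0
```

Emit:
carry_out(linear=[[0,0.3,0],[0,0.3,0],[0,0.3,0],[0,0.3,0],[0,0.3,0],[0,0.3,0],[0,0.3,0],[0,0.3,0],[0,0.3,0],[0,0.3,0],[0,0.3,0],[0,0.3,0]], rotation=[[-0.88,0.09,0],[0,0,1],[0,0,1],[0,0,1],[0,0,1],[0,0,1],[0,0,1],[0,0,1],[0,0,1],[0,0,1],[0,0,1],[0,0,1]], grip=[0.43,0.43,0.43,0.43,0.43,0.43,0.43,0.43,0.43,0.43,0.43,0.43])

```text
time: 3.9
ee_pos: [0.4865, 0.0344, 0.2395]
tcp_rot: [-179.1, 0.1, 84.1]
wrist_force: [-0.1, -0.6, -0.2]
opening: 0.0242
grasp_force: 0.0
```

Emit:
carry_out(linear=[[0,0.3,0],[0,0.3,0],[0,0.3,0],[0,0.3,0],[0,0.3,0],[0,0.3,0],[0,0.3,0],[0,0.3,0],[0,0.3,0],[0,0,0],[0,0,0]], rotation=[[0,0,1],[0,0,1],[0,0,1],[0,0,1],[0,0,1],[0,0,1],[0,0,1],[0,0,1],[0,0,1],[0,0,0],[0,0,0]], grip=[0.43,0.43,0.43,0.43,0.43,0.43,0.43,0.43,0.43,0.43,0.43])

```text
time: 5.0
ee_pos: [0.4865, 0.0874, 0.2395]
tcp_rot: [-179.1, 0.1, 155.5]
wrist_force: [-0.1, -0.1, -0.3]
opening: 0.0246
grasp_force: 0.0
```

Emit:
carry_out(linear=[[0,0.98,0],[0,0,-1],[0,0,-1],[0,0,-1],[0,0,-0.5],[0,0,-0.5],[0,0,-0.5],[0,0,-0.5],[0,0,-0.5],[0,0,-0.4],[0,0,0]], rotation=[[0.1,-0.05,0],[0,0,0],[0,0,0],[0,0,0],[0,0,0],[0,0,0],[0,0,0],[0,0,0],[0,0,0],[0,0,0],[0,0,0]], grip=[0.43,0.43,0.43,0.43,0.43,0.43,0.43,0.43,0.43,0.43,0.43])

```text
time: 6.1
ee_pos: [0.4863, 0.1058, 0.1201]
tcp_rot: [-179.9, 0.0, 155.6]
wrist_force: [-0.2, 0.8, -0.4]
opening: 0.0247
grasp_force: 0.0
```

Emit:
carry_out(linear=[[0,0,0],[0,0,0]], rotation=[[0,0,0],[0,0,0]], grip=[0.6,0.64])

```text
time: 6.3
ee_pos: [0.4871, 0.106, 0.1219]
tcp_rot: [180.0, 0.2, 155.6]
wrist_force: [-0.0, 0.0, -0.7]
opening: 0.0152
grasp_force: 0.1
```

```bash
python3 - <<'E'
from workcell import bot
import cv2,numpy as np
a=cv2.resize(bot.camera('top')[190:330,205:340],None,fx=4,fy=4,interpolation=2)
b=cv2.imwrite('pics/g1.png',a)
# arc, 10 deg steps from rod about hinge
h=np.array([.682,-.048]); r=np.array([.487,.107])-h
for k in range(0,91,8):
    c,s=np.cos(np.radians(k)),np.sin(np.radians(k)); print(k,np.round(h+[c*r[0]-s*r[1],s*r[0]+c*r[1]],4))
E
```

```text
0 [0.487 0.107]
8 [0.4673 0.0784]
16 [0.4518 0.0472]
24 [0.4408 0.0143]
32 [ 0.4345 -0.0199]
40 [ 0.433  -0.0546]
48 [ 0.4363 -0.0892]
56 [ 0.4445 -0.123 ]
64 [ 0.4572 -0.1553]
72 [ 0.4743 -0.1856]
80 [ 0.4955 -0.2131]
88 [ 0.5203 -0.2375]
```

View pics/g1.png

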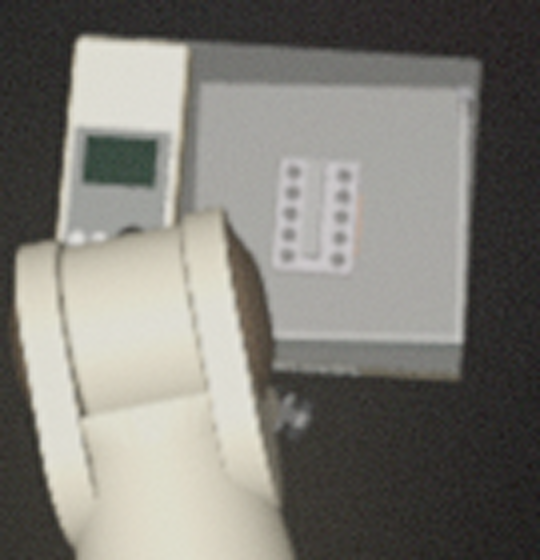

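The picture shows the fingers around the rod with the heater unmoved. Now I'll swing the guard along the arc.

Emit:
carry_out(linear=[[-0.25,-0.35,0],[-0.25,-0.36,0],[-0.24,-0.36,0],[-0.24,-0.36,0],[-0.39,-0.78,0],[-0.39,-0.78,0],[-0.275,-0.82,0],[-0.275,-0.82,0],[-0.16,-0.855,0],[-0.16,-0.855,0]], rotation=[[0,0,0.22],[0,0,0.22],[0,0,0.22],[0,0,0.22],[0,0,0.45],[0,0,0.45],[0,0,0.45],[0,0,0.45],[0,0,0.45],[0,0,0.45]], grip=[0.64,0.64,0.64,0.64,0.64,0.64,0.64,0.64,0.64,0.64])

```text
time: 7.35
ee_pos: [0.4343, -0.0215, 0.1219]
tcp_rot: [-180.0, 0.2, -175.6]
wrist_force: [-0.0, 0.8, 0.7]
opening: 0.0154
grasp_force: 0.3
```

Emit:
carry_out(linear=[[-0.04,-0.87,0],[-0.04,-0.87,0],[0.08,-0.865,0],[0.08,-0.865,0],[0.205,-0.845,0],[0.205,-0.845,0],[0.32,-0.81,0],[0.32,-0.81,0],[0.43,-0.76,0],[0.43,-0.76,0]], rotation=[[0,0,0.45],[0,0,0.45],[0,0,0.45],[0,0,0.45],[0,0,0.45],[0,0,0.45],[0,0,0.45],[0,0,0.45],[0,0,0.45],[0,0,0.45]], grip=[0.64,0.64,0.64,0.64,0.64,0.64,0.64,0.64,0.64,0.64])

```text
time: 8.35
ee_pos: [0.4745, -0.1876, 0.1218]
tcp_rot: [-179.9, 0.1, -139.6]
wrist_force: [-1.0, 1.1, -0.0]
opening: 0.0155
grasp_force: 0.3
```

Emit:
carry_out(linear=[[0.53,-0.69,0],[0.53,-0.69,0],[0.31,-0.31,0],[0.31,-0.31,0],[0.31,-0.3,0],[0.31,-0.3,0],[0,0,0],[0,0,0]], rotation=[[0,0,0.45],[0,0,0.45],[0,0,0.2],[0,0,0.2],[0,0,0.2],[0,0,0.2],[0,0,0],[0,0,0]], grip=[0.64,0.64,0.64,0.64,0.64,0.64,0.64,0.64])

```text
time: 9.15
ee_pos: [0.52, -0.2388, 0.1215]
tcp_rot: [-180.0, 0.1, -126.2]
wrist_force: [0.1, 0.5, 0.5]
opening: 0.0151
grasp_force: 0.0
```

```bash
python3 - <<'E'
from workcell import bot
import cv2
a=cv2.resize(bot.camera('top')[190:370,205:405],None,fx=3.3,fy=3.3,interpolation=2)
cv2.imwrite('pics/g2.png',a)
E
```

```text
(no output)
```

View pics/g2.png

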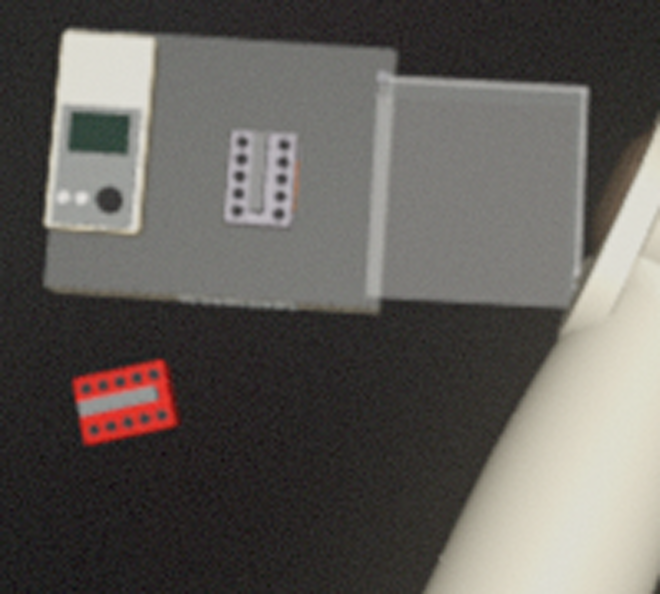

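The guard is open at a right angle, with its edges parallel to the heater's and the heater unmoved. I'll let go, rise, and go over the block's bar at crop (258,172).

Emit:
carry_out(linear=[[0,0,0],[0,0,0.3],[0,0,0.7],[0,0,1],[0,0,1],[0,0,1],[0,0,1],[0,0.5,0.5],[0.27,0.9,0],[0.27,0.9,0],[0.27,0.9,0],[0.27,0.9,0]], rotation=[[0,0,0],[0,0,0],[0,0,0],[0,0,0],[0,0,0],[0,0,0],[0,0,0],[0,0,0],[0,0,-0.6],[0,0,-0.6],[0,0,-0.6],[0,0,-0.6]], grip=[0.43,0.43,0.43,0.43,0.43,0.43,0.43,0,0,0,0,0])

```text
time: 10.4
ee_pos: [0.5417, -0.1555, 0.2318]
tcp_rot: [-180.0, 0.1, -145.6]
wrist_force: [-0.5, -0.6, -0.4]
opening: 0.043
grasp_force: 0.0
```

Emit:
carry_out(linear=[[0.27,0.9,0],[0.27,0.9,0],[0.27,0.9,0],[0.27,0.9,0],[0.27,0.9,0],[0.27,0.9,0],[0.27,0.9,0],[0.27,0.9,0],[0.27,0.9,0],[0.27,0.9,0],[0.27,0.9,0],[0,0,0]], rotation=[[0,0,-0.6],[0,0,-0.6],[0,0,-0.6],[0,0,-0.6],[0,0,-0.6],[0,0,-0.6],[0,0,-0.6],[0,0,-0.5],[0,0,0],[0,0,0],[0,0,0],[0,0,0]], grip=[0,0,0,0,0,0,0,0,0,0,0,0])

```text
time: 11.6
ee_pos: [0.6012, 0.0435, 0.2313]
tcp_rot: [-180.0, 0.1, 177.1]
wrist_force: [-0.4, -0.4, -0.4]
opening: 0.0428
grasp_force: 0.0
```

```bash
cat > /dev/null; python3 - <<'E'
from h import *
import cv2,json
o=bot.get_obs();m=bot.camera_model('wrist')
a=bot.camera('wrist');cv2.imwrite('pics/w1.png',a)
s=bot.camera('scene');cv2.imwrite('pics/s1.png',s)
json.dump({k:np.array(v).tolist() for k,v in m.items()},open('w1.json','w'))
print(o['time'],o['ee_pos'],o['tcp_rot'],o['q'])
b=cv2.resize(s[175:290,300:440],(640,526),interpolation=2)
cv2.imwrite('pics/ws.png',np.hstack([cv2.resize(a,(400,300)),cv2.resize(b,(400,300))]))
E
```

```text
11.6 [0.60124919 0.04351063 0.2313386 ] [-1.79998336e+02  1.12085747e-01  1.77139168e+02] [ 4.14615318e+00  1.21541067e+01  1.72406028e+01  9.49754505e+01
 -1.53247479e-02  7.00697223e+00]
```

View pics/ws.png

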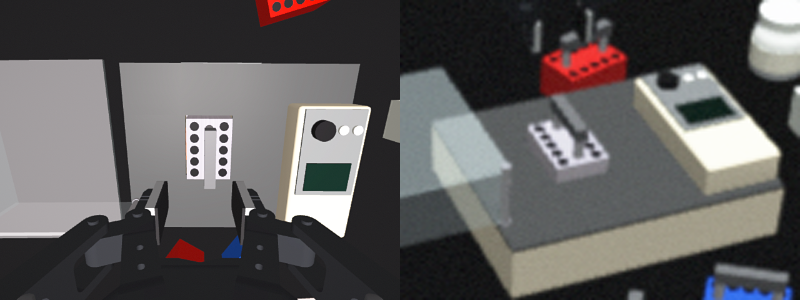

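```bash
python3 - <<'E'
from h import *
import json,cv2
m=json.load(open('w1.json'))
g=cv2.imread('pics/w1.png',0)
for r in(240,260,280): print(r,g[r,315:362].tolist())
for k,(u,v) in dict(front=(209.5,129),rear=(209.5,188)).items(): print(k,plane('wrist',u*1.6,v*1.6,.138,m))
for k,(u,v) in dict(fl=(186,115.5),fr=(231,116),rl=(186,179.5),rr=(233,180)).items(): print(k,plane('wrist',u*1.6,v*1.6,.098,m))
t=lambda x,y:(205+(x-1.2)/3.3,190+(y-1.2)/3.3)
print(plane('top',*t(261,132),.138),plane('top',*t(256.5,213),.138))
E
```

```text
240 [63, 54, 78, 224, 249, 244, 241, 241, 244, 245, 249, 254, 148, 185, 193, 192, 192, 192, 192, 191, 192, 191, 192, 191, 191, 192, 190, 190, 190, 188, 191, 239, 247, 250, 255, 111, 49, 59, 61, 63, 61, 62, 60, 62, 61, 61, 60]
260 [54, 45, 100, 252, 248, 242, 240, 241, 243, 246, 249, 224, 158, 184, 188, 188, 188, 187, 187, 187, 187, 188, 188, 188, 188, 187, 188, 188, 185, 184, 212, 247, 247, 250, 254, 116, 48, 53, 58, 58, 58, 57, 57, 58, 58, 56, 50]
280 [73, 178, 250, 245, 242, 240, 239, 240, 242, 246, 251, 176, 179, 183, 184, 183, 183, 184, 184, 182, 183, 183, 183, 183, 183, 183, 183, 182, 180, 188, 248, 247, 245, 246, 252, 182, 79, 41, 43, 48, 50, 50, 50, 44, 41, 73, 175]
front [0.57533907 0.0552097  0.138     ]
rear [0.64017617 0.05273359 0.138     ]
fl [0.56612155 0.0298883  0.098     ]
fr [0.56931566 0.08199533 0.098     ]
rl [0.64639033 0.02449012 0.098     ]
rr [0.6500232  0.08356972 0.098     ]
[0.63947261 0.05120143 0.138     ] [0.573034   0.05328718 0.138     ]
```

Emit:
carry_out(linear=[[0.3,0.46,-0.6],[0,0,-1],[0,0,-1],[0,0,-1],[0,0,-0.7],[0,0,-0.5],[0,0,-0.4],[0,0,-0.3],[0,0,0],[0,0,0]], rotation=[[0,0,0.05],[0,0,0],[0,0,0],[0,0,0],[0,0,0],[0,0,0],[0,0,0],[0,0,0],[0,0,0],[0,0,0]], grip=[0,0,0,0,0,0,0,0,0,0])

```text
time: 12.7
ee_pos: [0.6073, 0.0504, 0.1219]
tcp_rot: [-180.0, 0.2, 177.4]
wrist_force: [0.6, -0.0, -0.4]
opening: 0.0429
grasp_force: 0.0
```

Emit:
carry_out(linear=[[0,0,0],[0,0,0],[0,0,0],[0,0,0],[0,0,0]], rotation=[[0,0,0],[0,0,0],[0,0,0],[0,0,0],[0,0,0]], grip=[0.4,0.7,1,1,1], grip_force=110)

```text
time: 13.2
ee_pos: [0.6075, 0.0521, 0.1226]
tcp_rot: [179.8, 0.2, 177.5]
wrist_force: [-0.4, 8.4, 4.1]
opening: 0.0099
grasp_force: 107.8
```

Emit:
carry_out(linear=[[0,0.06,0.02],[0,0.05,0.025],[0,0.05,0.025],[0,0.05,0.025],[0,0.05,0.025],[0,0.05,0.025],[0,0,0]], rotation=[[-0.12,0,0],[-0.12,0,0],[-0.12,0,0],[-0.12,0,0],[-0.12,0,0],[-0.12,0,0],[0,0,0]], grip=[1,1,1,1,1,1,1])

```text
time: 13.9
ee_pos: [0.6071, 0.0567, 0.1237]
tcp_rot: [-174.1, 0.4, 177.5]
wrist_force: [4.3, -1.5, -8.9]
opening: 0.0099
grasp_force: 107.8
```

Emit:
carry_out(linear=[[0,0.07,0.02],[0,0.07,0.02],[0,0,0]], rotation=[[-0.15,0,0],[-0.15,0,0],[0,0,0]], grip=[1,1,1])

```text
time: 14.2
ee_pos: [0.6071, 0.0593, 0.1246]
tcp_rot: [-171.7, 0.5, 177.5]
wrist_force: [4.5, -2.9, -7.6]
opening: 0.01
grasp_force: 108.4
```

Emit:
carry_out(linear=[[0,-0.06,0.02],[0,-0.06,0.02],[0,-0.06,0.02],[0,-0.06,0.02],[0,-0.06,0.02],[0,-0.06,0.02],[0,-0.06,0.02]], rotation=[[0.143,0,0],[0.143,0,0],[0.143,0,0],[0.143,0,0],[0.143,0,0],[0.143,0,0],[0.143,0,0]], grip=[1,1,1,1,1,1,1])

```text
time: 14.9
ee_pos: [0.6068, 0.0522, 0.1267]
tcp_rot: [-179.9, 0.0, 177.5]
wrist_force: [4.7, 9.9, -12.6]
opening: 0.0098
grasp_force: 107.6
```

Emit:
carry_out(linear=[[0,-0.06,0.02],[0,-0.06,0.02],[0,-0.06,0.02],[0,-0.06,0.02],[0,-0.06,0.02],[0,-0.06,0.02],[0,-0.06,0.02]], rotation=[[0.143,0,0],[0.143,0,0],[0.143,0,0],[0.143,0,0],[0.143,0,0],[0.143,0,0],[0.143,0,0]], grip=[1,1,1,1,1,1,1])

```text
time: 15.6
ee_pos: [0.6066, 0.0449, 0.1296]
tcp_rot: [172.0, -0.3, 177.6]
wrist_force: [3.6, 16.8, -13.3]
opening: 0.0097
grasp_force: 107.3
```

Emit:
carry_out(linear=[[0,0.06,0.02],[0,0.06,0.02],[0,0.06,0.02],[0,0.06,0.02],[0,0.06,0.02],[0,0.06,0.02],[0,0.06,0.02]], rotation=[[-0.143,0,0],[-0.143,0,0],[-0.143,0,0],[-0.143,0,0],[-0.143,0,0],[-0.143,0,0],[-0.143,0,0]], grip=[1,1,1,1,1,1,1])

```text
time: 16.3
ee_pos: [0.6068, 0.0511, 0.1332]
tcp_rot: [-179.7, 0.1, 177.4]
wrist_force: [2.9, 2.7, -13.4]
opening: 0.01
grasp_force: 108.2
```

Emit:
carry_out(linear=[[0,0.07,0.02],[0,0.07,0.02],[0,0.07,0.02],[0,0.07,0.02],[0,0.07,0.02],[0,0.07,0.02],[0,0.07,0.02]], rotation=[[-0.143,0,0],[-0.143,0,0],[-0.143,0,0],[-0.143,0,0],[-0.143,0,0],[-0.143,0,0],[-0.143,0,0]], grip=[1,1,1,1,1,1,1])

```text
time: 17.0
ee_pos: [0.6071, 0.0608, 0.1364]
tcp_rot: [-171.7, 0.5, 177.5]
wrist_force: [2.0, -0.9, -11.9]
opening: 0.01
grasp_force: 108.7
```

Emit:
carry_out(linear=[[0,-0.06,0.02],[0,-0.06,0.02],[0,-0.06,0.02],[0,-0.06,0.02],[0,-0.06,0.02],[0,-0.06,0.02],[0,-0.06,0.02]], rotation=[[0.143,0,0],[0.143,0,0],[0.143,0,0],[0.143,0,0],[0.143,0,0],[0.143,0,0],[0.143,0,0]], grip=[1,1,1,1,1,1,1])

```text
time: 17.7
ee_pos: [0.607, 0.0527, 0.1393]
tcp_rot: [-180.0, 0.1, 177.5]
wrist_force: [1.9, 6.8, -12.4]
opening: 0.0101
grasp_force: 108.1
```

Emit:
carry_out(linear=[[0,-0.06,0.02],[0,-0.06,0.02],[0,-0.06,0.02],[0,-0.06,0.02],[0,-0.06,0.02],[0,-0.06,0.02],[0,-0.06,0.02]], rotation=[[0.143,0,0],[0.143,0,0],[0.143,0,0],[0.143,0,0],[0.143,0,0],[0.143,0,0],[0.143,0,0]], grip=[1,1,1,1,1,1,1])

```text
time: 18.4
ee_pos: [0.6071, 0.0442, 0.1433]
tcp_rot: [172.0, -0.1, 177.5]
wrist_force: [0.4, 5.5, -5.8]
opening: 0.0101
grasp_force: 109.0
```

Emit:
carry_out(linear=[[0,0.06,0.02],[0,0.06,0.02],[0,0.06,0.02],[0,0.06,0.02],[0,0.06,0.02],[0,0.06,0.02],[0,0.06,0.02],[0,0,0]], rotation=[[-0.143,0,0],[-0.143,0,0],[-0.143,0,0],[-0.143,0,0],[-0.143,0,0],[-0.143,0,0],[-0.143,0,0],[0,0,0]], grip=[1,1,1,1,1,1,1,1])

```text
time: 19.2
ee_pos: [0.6071, 0.0524, 0.1452]
tcp_rot: [-179.8, 0.2, 177.4]
wrist_force: [-0.3, -0.6, -4.1]
opening: 0.0099
grasp_force: 109.3
```

Emit:
carry_out(linear=[[0,0,0.1],[0,0,0.15],[0,0,0.15],[0,0,0.15],[0,0,0.15],[0,0,0.15],[0,0,0.1],[0,0,0],[0,0,0]], rotation=[[0,0,0],[0,0,0],[0,0,0],[0,0,0],[0,0,0],[0,0,0],[0,0,0],[0,0,0],[0,0,0]], grip=[1,1,1,1,1,1,1,1,1])

```text
time: 20.1
ee_pos: [0.6071, 0.0523, 0.1636]
tcp_rot: [-179.8, 0.1, 177.4]
wrist_force: [-0.7, 0.4, -5.3]
opening: 0.01
grasp_force: 109.3
```

```bash
python3 - <<'E'
from h import *
import cv2
s=bot.camera('scene');w=bot.camera('wrist');t=bot.camera('top')
cv2.imwrite('pics/t2.png',t)
b=cv2.resize(s[165:290,300:460],(480,375),interpolation=2)
cv2.imwrite('pics/f.png',np.hstack([b,cv2.resize(w,(320,240),interpolation=3)if 0 else cv2.copyMakeBorder(cv2.resize(w,(320,240),interpolation=3),0,135,0,0,0)]))
o=cv2.imread('pics/s1.png'); 
# heater shift: lower-right/base region between scene images
A0=np.float32(cv2.cvtColor(o[225:288,330:440],6));A1=np.float32(cv2.cvtColor(s[225:288,330:440],6))
print(cv2.phaseCorrelate(A0,A1,cv2.createHanningWindow((110,63),cv2.CV_32F)), bot.get_obs()['torque'])
E
```

```text
((-0.1363186818889588, -0.1247228557000355), 0.6970334226886431) [ 0.02575846  0.03023465 -0.03574278]
```

View pics/f.png

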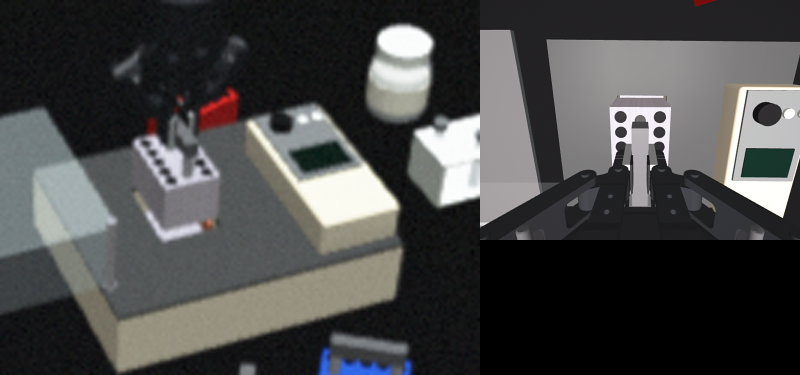

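The block hangs level above its well at about (180,190) in the left image, with roughly 9 mm of air under it. The heater shifted about 0.1 px, and the guard is still open. I'm handing in.

```bash
python3 -c "
from workcell import bot
print(bot.job_done())"
```

```text
the job is handed in; nothing more can be done
None
```

The job is handed in at about 20 s of the 61 s limit: the guard is open at about a right angle, the block was rocked free, and the gripper holds it level about 9 mm above the deck over its well, with no measurable shift of the heater.

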